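Inspect a washer's drain-valve ball in its dish under the lantern

TASK

Set the lantern's red dimmer lever to half brightness, which is standing straight upright, and let go of it. Then lift the dish with the loose orange valve ball straight up off its stand by its black handle, about 10 cm, and turn it a quarter turn so that its red tab points at the lantern, keeping the dish level and the ball in the middle all the while and disturbing nothing else. Finish while still holding the dish still and level there above its stand, tab to the lantern, for inspection: do not put it down or let go.

Things in the scene. Friction and masses are not known exactly. Their poses are not given: they have to be found in the camera images.
- lantern_column (a point): Centre, 110 mm up, of the cream-white column (66 mm diameter; yellow foot and cap 76 mm) of a fixed LED lantern, 195 mm tall. Its black base plate, 250 x 100 x 20 mm, reaches 200 mm from the column's axis along the lantern's -x (roughly toward the robot) and 50 mm along +x. It stands about 260 mm left or right of the dish's stand (either may be drawn), the blue bottle on the other side. z up.
- dimmer_hinge (a point): Hinge axis of the dimmer lever, 42 mm above the worktop, 120 mm from the column's axis along the lantern's -x, in a grey housing 70 x 50 mm, 45 mm (axle boss 55 mm) above the worktop. The lever turns about this point's y axis; it leans toward this point's -x at joint value 0 and swings toward +x.
- dimmer_tip (a point): Centre of the red ball knob, 26 mm diameter, at the end of the dimmer lever (steel rod of 10 mm diameter), 80 mm from the hinge axis.
- dimmer (a joint): Angle of the dimmer lever in rad: 0 = lying fully toward the robot (off; leaning 0.7 rad from upright), 0.7 = straight upright (half brightness), 1.4 = fully away from the robot (full). It starts between 0 and 0.3. Light friction (under 1 N at the knob); it stays where it is left.
- stand_top (a point): Centre of the top face of the fixed round wooden stand with a black rubber pad, 110 mm diameter, 40 mm high; the dish just rests on it.
- dish: Loose aluminium dish, 155 mm across, about 300 g; origin under the centre of its 70 mm foot, z up. Shallow dished inside: floor 12 mm, rim 26 mm above the origin. A rigid black handle bar arches over it along its y axis on legs at y = +-76 mm. A red tab on its +x axis sticks out to 104 mm from the centre. At the start the tab points roughly away from the robot, the bar runs left-right.
- dish_floor (a point): Middle of the dish's inner floor, 12 mm above the underside of its foot; axes as the dish's.
- dish_grip (a point): Middle of the handle bar: 12 mm thick (along the dish's x), 22 mm tall, 158 mm long (along the dish's y); this point is half-way up it, 88 mm above the underside of the foot, exactly above the dish's centre and 76 mm above its inner floor.
- dish_tab (a point): Outer part of the red tab on the dish's +x axis, 95 mm from the dish's centre.
- ball_center (a point): Centre of the loose orange plastic ball, 34 mm diameter, about 30 g, that rests in the middle of the dish's floor (top of it 46 mm above the underside of the foot); it rolls off the middle when the dish is tilted or jerked sideways and rolls back when level.
- detergent: Blue bottle standing upright, 70 mm diameter, 190 mm tall, origin under its centre; bystander, on the opposite side of the stand from the lantern.
- brush: Flat hand brush, 200 mm long with a wooden handle, lying beyond the stand; bystander.
- screw_jar: Small jar, 60 mm diameter, 70 mm tall, origin under its centre; bystander beyond the stand.

How it is judged:
On the way, in this order (a step that is already met when the one before it is completed fails the run):
1. the dimmer lever stands upright (within 0.12 rad), let go (value of joint dimmer between 0.58 and 0.82 rad and contact force between the fingers and dimmer_c1 below 0.05 N), for 0.3 s.
2. the dish is lifted at least 40 mm clear of its stand with the ball in its middle (z of dish_floor in the frame of stand_top above 0.052 m and horizontal distance between ball_center and dish_floor below 0.025 m), for 0.2 s.
At the end, for the whole second after the job is handed in: Lever within 0.12 rad of upright; dish held still in the gripper, foot 60 to 150 mm above the stand, centre within 50 mm of its axis, tilt under 0.09 rad, line of the tab passing within 50 mm of the lantern column's axis; ball on the floor within 15 mm of the middle (value of joint dimmer between 0.58 and 0.82 rad and z of dish_floor in the frame of stand_top between 0.072 and 0.162 m and horizontal distance between dish_floor and stand_top below 0.05 m and x of lantern_column in the frame of dish_floor above 0.12 m and y of lantern_column in the frame of dish_floor between -0.05 and 0.05 m and angle between dish_floor's own z axis and vertical below 0.09 rad and horizontal distance between ball_center and dish_floor below 0.015 m and z of ball_center in the frame of dish_floor below 0.022 m and contact force between the fingers and dish above 2 N and linear speed of dish below 0.02 m/s and angular speed of dish below 0.1 rad/s); the arm keeps its last pose, push and grip.
It fails at once if the ball rolls more than 30 mm from the dish's middle (horizontal distance between ball_center and dish_floor above 0.03 m).
It fails at once if the dish is tilted more than 0.2 rad (angle between dish_floor's own z axis and vertical above 0.2 rad).
It fails at once if the blue bottle, the brush or the jar is moved more than 20 mm (distance of any of detergent, brush, screw_jar from where it was at the start of the episode above 0.02 m).
It also fails if it takes over 54 s, if anything falls off the work surface, if the arm or the gripper's body presses on something with over 40 N, if the wrist force passes 120 N, or if a joint passes its speed limit or range.

ROBOT

A 7-joint arm with a two-finger parallel gripper is mounted at the origin on the work surface. World frame = base frame: x ahead of the robot, y to its left, z up, the work surface at z = 0. Lengths are in m, angles in rad, forces in N, time in s.
With the tool pointing down it reaches from about 0.4 to 0.75 m from the base axis. Payload 19.5 kg.
Tool frame: the origin (TCP) lies between the finger pads; the fingertips stand 14 mm ahead of it and the grasp point (between the pads) lies 5 mm behind it; z points along the fingers, y is the direction in which the jaws open and shut (so a half turn about z gives the same grasp; the last joint's range is limited). The gripper opens to 85 mm and grips with 20 to 120 N. Pads are 22 mm wide; open, the fingers measure 114 mm over their backs; the gripper's body (76 mm by 85 mm) begins 54 mm behind the grasp point. The pads swing forward as they close: fully open they stand 13 mm farther back than shut.
Start: joints at [-1.339, 0.707, -0.028, 1.485, 0.022, 0.951, -0.075], TCP at [0.155, 0.554, 0.245] pointing down, gripper open.
Joint ranges: [-2.71, 2.71], [-0.32, 2.16], [-1.57, 1.52], [0, 2.45], [-1.46, 4.6], [0, 2.02], [-2.83, 2.83]. Speed limits (rad/s): [1.89, 1.89, 2.57, 2.57, 3.01, 3.01, 3.01].

INTERFACE

Orientations are given as [roll, pitch, yaw] about the fixed x, y, z axes, in that order (R = Rz(yaw) Ry(pitch) Rx(roll)).
In Python, from workcell import read_state, read_camera, finish_job gives the robot as it stands. The module is installed in compiled form; this text tells all that it offers.
- The arm moves only by the shell command python3 -m handwheel 'ROWS' [OPENING] [FORCE]. ROWS is text: rows parted by semicolons, each of 6 numbers parted by spaces: the shift along the tool's x, y, z each as a share of 0.25 m, from -1 to 1, then the turn, a rotation vector about the tool's x, y, z each as a share of 90 degrees, from -1 to 1. In form: x y z wx wy wz; .... A call has 1 to 8 rows; each row shifts and turns the commanded pose from where the row before left it, along the tool's axes as they then stand; what a row does not reach is not made up. A row lasts 1/12 s, in which the tool goes at most 41.7 mm and 7.16 degrees, less where a joint would pass 70% of its speed; a pose out of reach is approached as far as the arm can. A call with a number of a shift or a turn outside -1 to 1 is refused whole. A call with a gripper value outside its range is refused whole. OPENING is the opening, from 0 (shut) to 1 (fully open), set as the call begins (- or left out, the last holds). The fingers move at their own pace and stop on an object; FORCE is the grip in N (left out, the last holds). Time passes only in rows, so rows that do not move let the fingers close. It gives the time, the measured TCP pose, the force and the opening at its end, in the units of the state.
- read_state(): the state, without advancing time (a new reading comes with each control period).
- read_camera(name): name is "side" or "top"; returns a dict with "frame" (400x640x3 uint8, red, green, blue), "depth" (400x640 float32, m along the optical axis (not along the pixel's ray), 0 where there is no reading), "fx", "fy", "cx", "cy" (pixels), "xyz" and "attitude" of the camera in the world. Camera axes: x right, y up, looking along -z (the intrinsics and any distortion apply to the point x, -y, -z); pixel columns grow to the right and rows downward; lengths in m; the calibration is good to about 2 mm. A picture is of the moment at which its call begins.
- finish_job(): hands the job in, once; it reports no verdict.
The state is a dict: "time_s": time; "joint_pos": joint angles; "qd": joint speeds; "effort": joint torques, N m; "tool_pos": TCP position; "tcp_rot": TCP orientation; "force": force on the tool from outside, world axes, zero at the start; "wrist_torque": the same for the moment, N m; "grip_width": finger opening in m.
Only numpy, scipy, OpenCV 4.12 (cv2) and the standard library are available. Lean on these libraries where they do the work, as an engineer would, in place of code of your own. Each camera call takes 0.05 s, during which the arm holds its last target. There are 200 camera calls.

## Working session

There is one attempt and no reset: what is moved stays moved. The work goes in short steps, Python scripts to look and compute and a shell command to move; the robot and the scene stay as the last step left them, time stands still between calls to the robot, and variables do not carry over. Pictures are saved under pics/ and viewed, about 8 in all and at most 12, crops included, and the job is handed in when it is done.

```bash
mkdir -p pics; cat > h.py <<'E'
import numpy as np, cv2
from scipy.spatial.transform import Rotation as R
from workcell import read_state, read_camera
def cam(n):
    c=read_camera(n); return c
def Rc(c):
    a=np.array(c["attitude"],float)
    return a if a.shape==(3,3) else R.from_euler('xyz',a).as_matrix()
def pts(c):
    d=c["depth"]; v,u=np.mgrid[:d.shape[0],:d.shape[1]]
    p=np.stack([(u-c["cx"])/c["fx"]*d,-(v-c["cy"])/c["fy"]*d,-d],-1)
    return p@Rc(c).T+np.array(c["xyz"])
def ray(c,u,v):
    return np.array(c["xyz"]),Rc(c)@np.array([(u-c["cx"])/c["fx"],-(v-c["cy"])/c["fy"],-1])
def save(c,n): cv2.imwrite("pics/"+n,c["frame"][:,:,::-1])
E
python3 - <<'E'
from h import *
for n in("top","side"):
    c=cam(n); save(c,n+"1.png"); print(n,{k:v for k,v in c.items() if k not in("frame","depth")},(c["depth"]>0).mean())
print(read_state())
E
```

```text
top {'fx': 433.2521487550475, 'fy': 433.2521487550475, 'cx': 318.78435250686584, 'cy': 200.04791466429404, 'xyz': array([0.47861038, 0.01792341, 0.92951798]), 'attitude': array([ 0.11604133, -0.0334003 , -1.56313179])} 0.9960625
side {'fx': 473.2417119248037, 'fy': 473.2417119248037, 'cx': 318.53409114594587, 'cy': 207.2331604613001, 'xyz': array([ 0.30516751, -0.72193043,  0.75859263]), 'attitude': array([ 0.88833298,  0.0171225 , -0.37820324])} 0.9960625
{'time_s': 0.1, 'joint_pos': array([-1.33870645,  0.70701703, -0.02763591,  1.4849105 ,  0.02197198,
        0.95089592, -0.0754949 ]), 'qd': array([-0.00045388, -0.00176139,  0.00097616, -0.00029576, -0.00075957,
       -0.00164963,  0.0007414 ]), 'effort': array([ 3.03860317e-03, -8.84299135e+01,  1.23683162e+00, -2.36453015e+01,
        1.69863179e-02,  5.07278193e-03, -2.24309463e-05]), 'tool_pos': array([0.15539777, 0.55339219, 0.24489748]), 'tcp_rot': array([-3.14066241e+00, -8.50492190e-06,  2.86780450e+00]), 'force': array([0.2257193 , 1.16822495, 0.02744496]), 'wrist_torque': array([ 0.03991364, -0.04393344, -0.02708367]), 'grip_width': 0.08528450082543816}
```

View pics/top1.png

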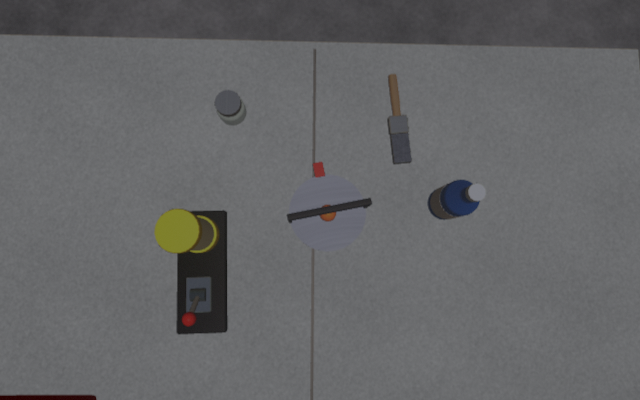

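View pics/side1.png

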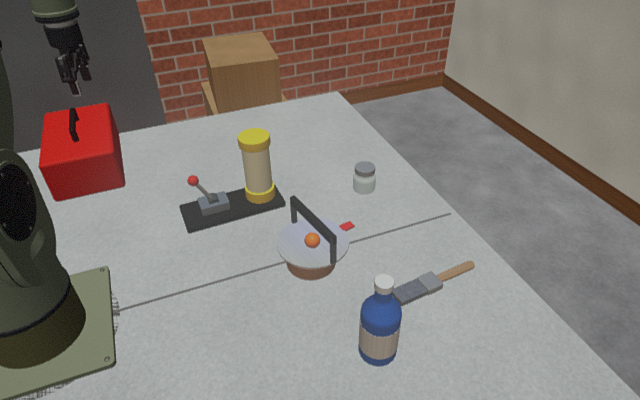

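Top view: the lantern is on the left, with its cap at (177,231) and the red knob at (188,319). The dish is at (327,213), its bar running (288,217)–(370,202) and its tab at (318,170). The bottle is on the right. The side view agrees: knob (193,181), bar (293,200)–(333,260), and a red toolbox under the gripper. Next I measure these.

```bash
cat > meas.py <<'E'
from h import *
def mask(c,name):
    hsv=cv2.cvtColor(c["frame"],cv2.COLOR_RGB2HSV); H,S,V=[hsv[...,i].astype(int) for i in range(3)]
    return {"red":((H<5)|(H>174))&(S>150)&(V>80),"orange":(H>=6)&(H<16)&(S>180)&(V>100),"yellow":(H>24)&(H<34)&(S>150),"black":(V<60)}[name]
def blobs(c,name,amin=25):
    P=pts(c); n,l,s,ce=cv2.connectedComponentsWithStats(mask(c,name).astype(np.uint8))
    for i in range(1,n):
        if s[i,4]>=amin:
            q=P[l==i]; yield ce[i],s[i,4],np.median(q,0),q
def tri(c1,p1,c2,p2):
    a,d=ray(c1,*p1); b,e=ray(c2,*p2)
    s=np.linalg.lstsq(np.c_[d,-e],b-a,rcond=None)[0]; x,y=a+s[0]*d,b+s[1]*e
    return (x+y)/2,np.linalg.norm(x-y)
E
python3 - <<'E'
from meas import *
np.set_printoptions(precision=4,suppress=True)
T,S=cam("top"),cam("side")
for n,c in(("top",T),("side",S)):
    for k in("red","orange","yellow"):
        for ce,a,m,q in blobs(c,k): print(n,k,ce.round(1),a,m,q.min(0),q.max(0))
P=pts(T)
# bar: points dark at z .12-.16 near dish
for n,c in(("top",T),("side",S)):
    P=pts(c); m=mask(c,"black")&(P[...,2]>.115)&(P[...,2]<.16)&(abs(P[...,1])<.2)&(P[...,0]>.35)&(P[...,0]<.65)
    q=P[m]; t=q[q[:,2]>q[:,2].max()-.012]
    r=cv2.minAreaRect((t[:,:2]*1000).astype(np.float32)); print(n,"bar",m.sum(),r,np.percentile(q[:,2],[2,50,98]))
P=pts(T); m=mask(T,"black")&(P[...,2]>.01)&(P[...,2]<.03)&(P[...,1]>.1)
print("plate",cv2.minAreaRect((P[m][:,:2]*1000).astype(np.float32)),P[m].mean(0))
E
```

```text
top red [318.5 169.1] 109 [ 0.6427 -0.0081  0.0666] [ 0.4786 -0.0183  0.0628] [0.6557 0.0179 0.9295]
top red [188.1 319.2] 137 [0.3547 0.2248 0.1229] [0.3435 0.2154 0.1162] [0.3652 0.2372 0.1281]
top yellow [177.  230.5] 1525 [0.5097 0.2311 0.195 ] [0.4745 0.0179 0.1788] [0.547  0.2679 0.9295]
top yellow [207.8 235.3] 146 [0.5053 0.2087 0.0492] [0.474  0.1953 0.0182] [0.5507 0.2458 0.1739]
side red [ 79.2 152.1] 6126 [0.1021 0.4525 0.1179] [-0.1397 -0.7219 -0.2134] [0.3052 1.2335 0.7586]
side red [192. 179.] 50 [0.3519 0.2199 0.1221] [0.3423 0.2131 0.1171] [0.3622 0.2279 0.1272]
side red [346.4 225.6] 65 [ 0.6416 -0.0102  0.0671] [ 0.6272 -0.0215  0.0646] [ 0.6561 -0.0009  0.0703]
side yellow [253.  136.3] 387 [0.5084 0.2283 0.1951] [0.4735 0.1941 0.1919] [0.5445 0.2658 0.1986]
side yellow [259.3 191.1] 63 [0.5025 0.2058 0.0502] [0.4729 0.1943 0.0462] [0.5438 0.2438 0.0546]
top bar 553 ((554.5411376953125, -27.14678955078125), (12.302624702453613, 155.8980255126953), 11.832366943359375) [0.136  0.1388 0.1416]
side bar 25 ((552.3185424804688, -29.455665588378906), (10.828145980834961, 154.5608367919922), 11.846590995788574) [0.1219 0.1296 0.1398]
plate ((311.8970031738281, 337.40234375), (225.26626586914062, 565.0784912109375), 45.662879943847656) [0.3997 0.2425 0.02  ]
```

```bash
cat > plan.py <<'E'
import sys
from h import *
def rows(target,yaw=None,n=1):
    s=read_state(); M=R.from_euler('xyz',s["tcp_rot"])
    d=M.inv().apply(np.array(target)-s["tool_pos"])/.25
    out=d
    if yaw is not None:
        w=(M.inv()*R.from_euler('xyz',[np.pi,0,yaw])).as_rotvec()/(np.pi/2)
    else: w=np.zeros(3)
    print("t",s["time_s"],"pos",s["tool_pos"].round(4),"rpy",s["tcp_rot"].round(4),"F",s["force"].round(1),"w",round(s["grip_width"],4))
    print("total shift",d.round(4),"turn",w.round(4),"per row of",n,(d/n).round(4),(w/n).round(4))
if __name__=="__main__":
    a=[float(x) for x in sys.argv[1:]]
    rows(a[:3],a[3],int(a[4]) if len(a)>4 else 1)
E
python3 - <<'E'
from meas import *
np.set_printoptions(precision=4,suppress=True)
T,S=cam("top"),cam("side")
P=pts(T); m=mask(T,"black")&(abs(P[...,2]-.02)<.008)&(P[...,1]>.1)&(P[...,1]<.32)&(P[...,0]>.25)
print("plate",cv2.minAreaRect((P[m][:,:2]*1000).astype(np.float32)))
print("knob",tri(T,[188.1,319.2],S,[192.5,180.5]))
P=pts(T); m=(P[...,2]>.04)&(P[...,2]<.06)&(P[...,1]>.1)&(P[...,1]<.3)&(P[...,0]>.3)&(P[...,0]<.45)
print("housing",cv2.minAreaRect((P[m][:,:2]*1000).astype(np.float32)),np.median(P[m],0))
for c in(T,S):
    P=pts(c); m=mask(c,"yellow")&(abs(P[...,2]-.195)<.006); print("cap",cv2.minEnclosingCircle((P[m][:,:2]*1000).astype(np.float32)))
E
python3 -m handwheel '0 0 0 0 0 .075;0 0 0 0 0 .075;0 0 0 0 0 .075;0 0 0 0 0 .075;0 0 0 0 0 .075;0 0 0 0 0 .075;0 0 0 0 0 .075;0 0 0 0 0 .075' 0.6
python3 plan.py .355 .223 .2 1.60 8
```

```text
plate ((435.63848876953125, 229.5454559326172), (248.17042541503906, 99.21420288085938), 2.2545406818389893)
knob (array([0.3528, 0.2279, 0.1128]), np.float64(5.705693196535287e-07))
housing ((390.1376647949219, 228.33038330078125), (69.09452819824219, 49.58548355102539), 0.8895604014396667) [0.3942 0.2247 0.0455]
cap ((510.2192687988281, 231.84390258789062), 37.01563262939453)
cap ((509.85882568359375, 228.9723663330078), 37.0643196105957)
time_s: 0.97
tool_pos: [0.1554, 0.5536, 0.2453]
tcp_rot: [-3.141, 0.0, 1.92]
force: [0.5, 0.0, 0.1]
grip_width: 0.0514
t 0.9667 pos [0.1554 0.5536 0.2453] rpy [-3.1415  0.      1.9196] F [0.5 0.  0.1] w 0.0514
total shift [-1.5155  0.2984  0.1811] turn [-1.000e-04  0.000e+00  2.035e-01] per row of 8 [-0.1894  0.0373  0.0226] [-0.      0.      0.0254]
```

```bash
python3 -m handwheel '0 0 0 0 0 .068;0 0 0 0 0 .068;0 0 0 0 0 .068'
python3 plan.py .354 .2265 .2 1.60 10
```

```text
time_s: 1.22
tool_pos: [0.1554, 0.5536, 0.2452]
tcp_rot: [-3.141, 0.0, 1.6]
force: [0.1, 0.1, 0.6]
grip_width: 0.0514
t 1.2167 pos [0.1554 0.5536 0.2452] rpy [-3.1415e+00  1.0000e-04  1.5997e+00] F [0.1 0.1 0.6] w 0.0514
total shift [-1.3307  0.7563  0.181 ] turn [-0.0001  0.     -0.0002] per row of 10 [-0.1331  0.0756  0.0181] [-0.  0. -0.]
```

```bash
python3 -m handwheel '-.133 .0756 0 0 0 0;-.133 .0756 0 0 0 0;-.133 .0756 0 0 0 0;-.133 .0756 0 0 0 0;-.133 .0756 0 0 0 0;-.133 .0756 0 0 0 0;-.133 .0756 0 0 0 0;-.133 .0756 0 0 0 0' 0.6 20
python3 plan.py .354 .2265 .2 1.60 3
```

```text
time_s: 1.88
tool_pos: [0.3161, 0.2913, 0.2454]
tcp_rot: [3.141, -0.0, 1.605]
force: [1.1, -0.4, -0.7]
grip_width: 0.0516
t 1.8833 pos [0.3161 0.2913 0.2454] rpy [ 3.1414e+00 -2.0000e-04  1.6053e+00] F [ 1.1 -0.4 -0.7] w 0.0516
total shift [-0.2642  0.1423  0.1817] turn [ 0.0001 -0.0001  0.0034] per row of 3 [-0.0881  0.0474  0.0606] [ 0.     -0.      0.0011]
```

```bash
python3 -m handwheel '-.09 .05 .06 0 0 0;-.09 .05 .06 0 0 0;-.09 .05 .06 0 0 0;0 0 0 0 0 0'
python3 plan.py .354 .2265 .112 1.60 4
python3 - <<'E'
from h import *
c=cam("side"); save(c,"s2.png"); cv2.imwrite("pics/s2c.png",cv2.resize(c["frame"][80:260,120:340,::-1],None,fx=3,fy=3))
E
```

```text
time_s: 2.22
tool_pos: [0.357, 0.2225, 0.1987]
tcp_rot: [-3.141, 0.003, 1.599]
force: [-0.0, -0.0, 0.5]
grip_width: 0.0508
t 2.2167 pos [0.357  0.2225 0.1987] rpy [-3.1406e+00  2.7000e-03  1.5993e+00] F [-0.  -0.   0.5] w 0.0508
total shift [ 0.0171 -0.0113  0.3468] turn [-0.0006  0.0017 -0.0005] per row of 4 [ 0.0043 -0.0028  0.0867] [-0.0002  0.0004 -0.0001]
```

View pics/s2c.png

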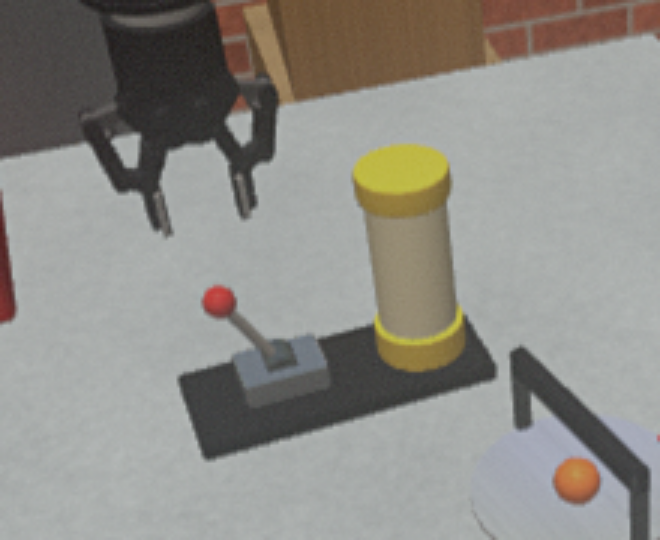

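The fingers straddle the knob along the lever's swing, at crop (165,230) and (245,210), with the knob below at (219,301). Now I descend and close.

```bash
python3 -m handwheel '.005 -.003 .06 0 0 0;.005 -.003 .06 0 0 0;.005 -.003 .06 0 0 0;0 0 .06 0 0 0;0 0 .06 0 0 0;0 0 .045 0 0 0;0 0 0 0 0 0' 0.6 20
python3 -m handwheel '0 0 0 0 0 0;0 0 0 0 0 0;0 0 0 0 0 0;0 0 0 0 0 0;0 0 0 0 0 0' 0.25 20
python3 plan.py .390 .2265 .119 1.60 6
python3 - <<'E'
from meas import *
T=cam("top")
for ce,a,m,q in blobs(T,"red",10): print(ce,a,m)
E
```

```text
time_s: 2.85
tool_pos: [0.3523, 0.231, 0.1129]
tcp_rot: [-3.14, 0.001, 1.606]
force: [-0.3, -0.2, 0.9]
grip_width: 0.0509
time_s: 3.27
tool_pos: [0.353, 0.2308, 0.1147]
tcp_rot: [3.141, -0.001, 1.605]
force: [-3.2, 2.6, 8.0]
grip_width: 0.0247
t 3.2667 pos [0.353  0.2308 0.1147] rpy [ 3.1410e+00 -8.0000e-04  1.6054e+00] F [-3.2  2.6  8. ] w 0.0247
total shift [-0.0223  0.1473 -0.0171] turn [ 0.0004 -0.0005  0.0034] per row of 6 [-0.0037  0.0245 -0.0028] [ 0.0001 -0.0001  0.0006]
[318.46788991 169.11009174] 109 [ 0.6428528  -0.00820085  0.06633828]
[191.08196721 319.37704918] 61 [0.35429493 0.22015089 0.12212659]
```

```bash
python3 -m handwheel '0 .025 -.007 0 0 0;0 .025 -.006 0 0 0;0 .025 -.005 0 0 0;0 .025 -.004 0 0 0;0 .025 -.002 0 0 0;0 .023 0 0 0 0;0 0 0 0 0 0;0 0 0 0 0 0'
python3 plan.py .390 .2265 .119 1.60 1
```

```text
time_s: 3.98
tool_pos: [0.3905, 0.2317, 0.1203]
tcp_rot: [3.14, -0.0, 1.605]
force: [1.4, -0.1, 4.6]
grip_width: 0.0246
t 3.9833 pos [0.3905 0.2317 0.1203] rpy [ 3.1402e+00 -4.0000e-04  1.6046e+00] F [ 1.4 -0.1  4.6] w 0.0246
total shift [-0.0209 -0.0028  0.0053] turn [ 0.0009 -0.0003  0.003 ] per row of 1 [-0.0209 -0.0028  0.0053] [ 0.0009 -0.0003  0.003 ]
```

Open, retreat straight up, and check the lever.

```bash
python3 -m handwheel '0 0 0 0 0 0;0 0 0 0 0 0;0 0 0 0 0 0;0 0 0 0 0 0' 0.65 20
python3 -m handwheel '0 0 -.06 0 0 0;0 0 -.08 0 0 0;0 0 -.1 0 0 0;0 0 -.1 0 0 0;0 0 -.1 0 0 0;0 0 -.06 0 0 0;0 0 0 0 0 0'
python3 plan.py .554 -.028 .235 1.78 8
python3 - <<'E'
from meas import *
T=cam("top");S=cam("side")
k=[]
for c in(T,S):
    for ce,a,m,q in blobs(c,"red",15):
        if .3<m[0]<.45 and .1<m[1]<.3 : print(ce,a,m); k.append(ce)
if len(k)==2: print(tri(T,k[0],S,k[1]))
cv2.imwrite("pics/s3c.png",cv2.resize(S["frame"][80:260,120:340,::-1],None,fx=2,fy=2))
E
```

```text
time_s: 4.32
tool_pos: [0.3899, 0.2316, 0.12]
tcp_rot: [-3.141, 0.0, 1.605]
force: [-0.1, 0.2, 0.2]
grip_width: 0.0555
time_s: 4.9
tool_pos: [0.3906, 0.232, 0.2475]
tcp_rot: [3.138, -0.002, 1.605]
force: [0.9, -0.7, 0.1]
grip_width: 0.0556
t 4.9 pos [0.3906 0.232  0.2475] rpy [ 3.1384e+00 -2.0000e-03  1.6051e+00] F [ 0.9 -0.7  0.1] w 0.0556
total shift [-1.062   0.6174  0.0499] turn [ 0.0022 -0.0011 -0.1114] per row of 8 [-0.1327  0.0772  0.0062] [ 0.0003 -0.0001 -0.0139]
[187.0212766  299.06382979] 141 [0.39100083 0.22594261 0.13198273]
[206.84782609 171.84782609] 46 [0.38829502 0.22247498 0.13116182]
(array([0.3896744 , 0.227716  , 0.12746828]), np.float64(0.001340969291896522))
```

View pics/s3c.png

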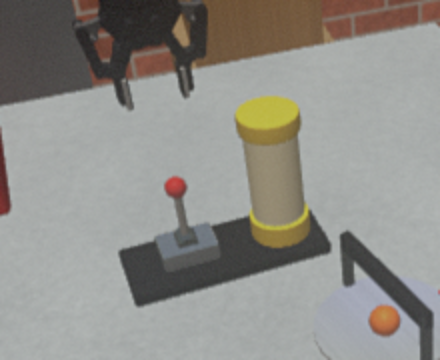

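The lever stands upright, with the knob at crop (175,187) above its hinge at (187,240), triangulated at x=0.390. Now on to the dish.

```bash
python3 -m handwheel '0 0 0 0 0 -.056;0 0 0 0 0 -.056;-.1 .055 0 0 0 0;-.12 .05 0 0 0 0;-.12 .05 0 0 0 0;-.12 .05 0 0 0 0;-.12 .05 0 0 0 0;-.12 .05 0 0 0 0' 0.55 20
python3 plan.py .554 -.028 .235 1.78 4
```

```text
time_s: 5.67
tool_pos: [0.5014, 0.0748, 0.244]
tcp_rot: [-3.14, -0.0, 1.781]
force: [-0.2, 0.8, 0.4]
grip_width: 0.0468
t 5.6667 pos [0.5014 0.0748 0.244 ] rpy [-3.1399e+00 -2.0000e-04  1.7807e+00] F [-0.2  0.8  0.4] w 0.0468
total shift [-0.446   0.1202  0.0355] turn [-0.0011 -0.0001  0.0004] per row of 4 [-0.1115  0.03    0.0089] [-0.0003 -0.      0.0001]
```

```bash
python3 -m handwheel '-.11 .03 .009 0 0 0;-.11 .03 .009 0 0 0;-.11 .03 .009 0 0 0;-.1 .03 .009 0 0 0;0 0 0 0 0 0;0 0 0 0 0 0'
python3 plan.py .554 -.028 .123 1.78 1
python3 - <<'E'
from meas import *
T,S=cam("top"),cam("side")
save(T,"t4.png"); cv2.imwrite("pics/s4.png",cv2.resize(S["frame"][100:300,200:440,::-1],None,fx=3,fy=3))
np.set_printoptions(precision=4,suppress=True)
# bar by its visible ends: dark points at bar-top height in both views
for c in(T,S):
    P=pts(c); r=np.hypot(P[...,0]-.554,P[...,1]+.028)
    m=mask(c,"black")&(P[...,2]>.132)&(P[...,2]<.143)&(r<.09); q=P[m]
    if len(q)>5:
        rc=cv2.minAreaRect((q[:,:2]*1000).astype(np.float32)); print(len(q),rc,np.polyfit(q[:,1],q[:,0],1),q[:,1].min(),q[:,1].max())
    for ce,a,mm,q in blobs(c,"orange",10): print("orange",ce,a,mm)
    for ce,a,mm,q in blobs(c,"red",40): print("red",ce,mm)
E
```

```text
time_s: 6.17
tool_pos: [0.5526, -0.0237, 0.2346]
tcp_rot: [-3.139, -0.0, 1.779]
force: [-0.0, 1.0, -0.6]
grip_width: 0.0469
t 6.1667 pos [ 0.5526 -0.0237  0.2346] rpy [-3.1394e+00 -3.0000e-04  1.7787e+00] F [-0.   1.  -0.6] w 0.0469
total shift [-0.0182  0.003   0.4462] turn [-0.0014 -0.0002 -0.0008] per row of 1 [-0.0182  0.003   0.4462] [-0.0014 -0.0002 -0.0008]
red [187.0921 299.    ] [0.391  0.226  0.1317]
red [ 84.063  154.4883] [0.1147 0.4347 0.1131]
red [206.6667 171.9375] [0.388 0.222 0.131]
red [346.254  225.6508] [ 0.6405 -0.0106  0.0669]
```

View pics/s4.png

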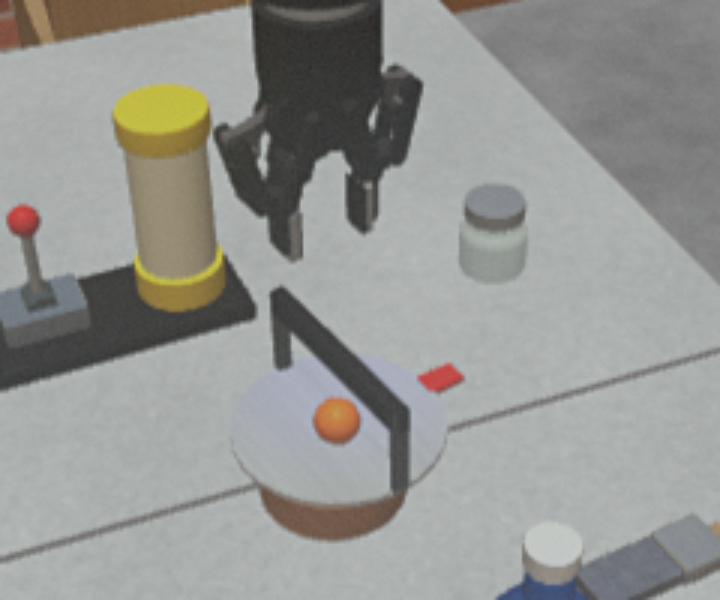

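The fingers straddle the bar from above, at crop (293,250) and (365,225), with the bar from (280,295) to (405,415) and the ball centred. Descend and close in steps.

```bash
python3 -m handwheel '-.009 .002 .06 -.001 0 0;-.009 .002 .06 0 0 0;0 0 .06 0 0 0;0 0 .06 0 0 0;0 0 .06 0 0 0;0 0 .06 0 0 0;0 0 .05 0 0 0;0 0 .036 0 0 0' 0.45 20
python3 -m handwheel '0 0 0 0 0 0;0 0 0 0 0 0;0 0 0 0 0 0' 0.28
python3 plan.py .554 -.028 .123 1.78 1
```

```text
time_s: 6.93
tool_pos: [0.5543, -0.0256, 0.1233]
tcp_rot: [3.141, -0.001, 1.782]
force: [0.4, 0.2, 0.3]
grip_width: 0.0384
time_s: 7.18
tool_pos: [0.5551, -0.0264, 0.1252]
tcp_rot: [3.139, 0.0, 1.781]
force: [0.4, 0.1, -0.0]
grip_width: 0.0237
t 7.1833 pos [ 0.5551 -0.0264  0.1252] rpy [3.1393e+00 2.0000e-04 1.7812e+00] F [ 0.4  0.1 -0. ] w 0.0237
total shift [-0.0052 -0.0056  0.0089] turn [0.0014 0.0001 0.0008] per row of 1 [-0.0052 -0.0056  0.0089] [0.0014 0.0001 0.0008]
```

```bash
python3 -m handwheel '-.003 -.003 .008 0 0 0;0 0 0 0 0 0;0 0 0 0 0 0;0 0 0 0 0 0' 0.19 20
python3 -m handwheel '0 0 0 0 0 0;0 0 0 0 0 0;0 0 0 0 0 0;0 0 0 0 0 0' 0.13 30
python3 -m handwheel '0 0 0 0 0 0;0 0 0 0 0 0;0 0 0 0 0 0;0 0 0 0 0 0;0 0 0 0 0 0;0 0 0 0 0 0' 0.0 60
python3 - <<'E'
from meas import *
S=cam("side");s=read_state();print(s["tool_pos"],s["tcp_rot"],s["force"],s["wrist_torque"])
for ce,a,mm,q in blobs(S,"orange",10): print("orange",ce,a,mm)
for ce,a,mm,q in blobs(S,"red",40): print("red",ce,mm)
E
```

```text
time_s: 7.52
tool_pos: [0.5544, -0.0276, 0.1228]
tcp_rot: [3.14, 0.0, 1.781]
force: [-0.4, 0.2, -0.4]
grip_width: 0.0164
time_s: 7.85
tool_pos: [0.5543, -0.0276, 0.1226]
tcp_rot: [3.14, 0.0, 1.781]
force: [0.6, -0.0, -0.5]
grip_width: 0.0113
time_s: 8.35
tool_pos: [0.5544, -0.0276, 0.1226]
tcp_rot: [3.14, 0.0, 1.781]
force: [0.6, -0.4, 1.9]
grip_width: 0.0111
[ 0.55437135 -0.02757608  0.12262505] [3.13986841e+00 9.06863899e-05 1.78078356e+00] [0.38742488 0.16278415 2.08147796] [ 0.1217878  -0.15433132  0.02664211]
red [ 90.74649378 159.39613654] [0.13321491 0.43220219 0.09259328]
red [206.79166667 172.02083333] [0.38815341 0.22320446 0.13116548]
red [346.  225.5] [ 0.64040043 -0.01029205  0.06740474]
```

```bash
python3 -m handwheel '0 0 -.01 0 0 0;0 0 -.015 0 0 0;0 0 -.02 0 0 0;0 0 -.02 0 0 0;0 0 -.015 0 0 0;0 0 -.01 0 0 0;0 0 0 0 0 0' 
python3 - <<'E'
from meas import *
S=cam("side");s=read_state();print(s["tool_pos"],s["tcp_rot"],s["force"],s["wrist_torque"])
P=pts(S);hsv=cv2.cvtColor(S["frame"],cv2.COLOR_RGB2HSV)
print(hsv[240,312]);m=(hsv[...,0]>5)&(hsv[...,0]<18)&(hsv[...,1]>170)&(np.hypot(P[...,0]-.554,P[...,1]+.028)<.08)&(P[...,2]>.06)
v,u=np.nonzero(m);print("ball",u.mean(),v.mean(),m.sum(),np.median(P[m],0))
cv2.imwrite("pics/s5.png",cv2.resize(S["frame"][100:300,200:440,::-1],None,fx=3,fy=3))
E
```

```text
time_s: 8.98
tool_pos: [0.5545, -0.0276, 0.1457]
tcp_rot: [3.139, 0.0, 1.781]
force: [-0.4, 0.4, -3.3]
grip_width: 0.0108
[ 0.55435928 -0.02759021  0.14533735] [3.13962836e+00 1.44116804e-04 1.78076179e+00] [-0.28189768 -0.19519121 -3.43556521] [-0.0509051   0.02212879 -0.00449583]
[  0  19 147]
ball 311.6470588235294 227.7058823529412 17 [ 0.55465336 -0.02834313  0.10692878]
```

View pics/s5.png

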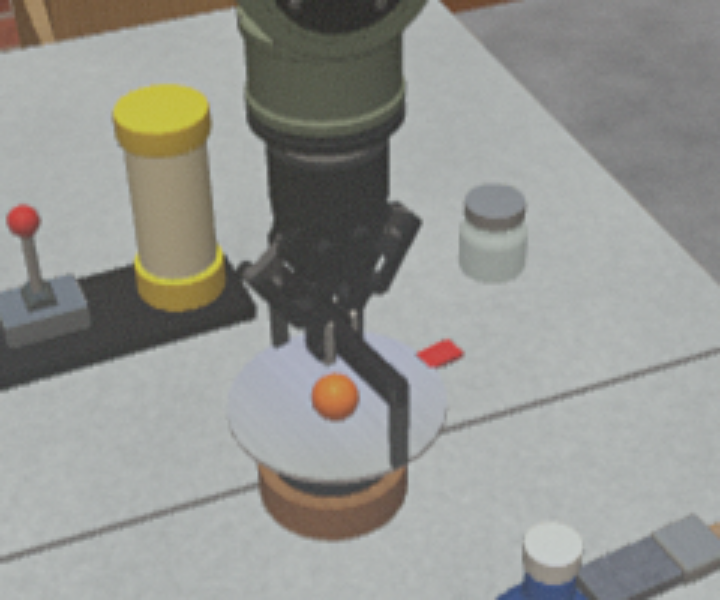

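The dish is off its stand and level. The ball is central at crop (335,397), and the load is about 3.3 N, which matches 300 g plus 30 g. Continue the lift by another 77 mm.

```bash
python3 -m handwheel '0 0 -.015 0 0 0;0 0 -.025 0 0 0;0 0 -.03 0 0 0;0 0 -.03 0 0 0;0 0 -.03 0 0 0;0 0 -.03 0 0 0;0 0 -.025 0 0 0;0 0 -.02 0 0 0' 
python3 -m handwheel '0 0 -.02 0 0 0;0 0 -.025 0 0 0;0 0 -.025 0 0 0;0 0 -.02 0 0 0;0 0 -.01 0 0 0;0 0 0 0 0 0;0 0 0 0 0 0' 
cat > chk.py <<'E'
from meas import *
np.set_printoptions(precision=4,suppress=True)
s=read_state();x,y,z=s["tool_pos"];print(s["tool_pos"],s["tcp_rot"],s["force"],s["wrist_torque"],s["joint_pos"])
for n in("side","top"):
    S=cam(n);P=pts(S);hsv=cv2.cvtColor(S["frame"],cv2.COLOR_RGB2HSV);f=z-.083 # foot height
    near=np.hypot(P[...,0]-x,P[...,1]-y)
    m=(hsv[...,0]>5)&(hsv[...,0]<18)&(hsv[...,1]>150)&(near<.07)&(P[...,2]>f+.01)
    if m.sum()>5:
        ctr=np.median(P[m],0); d=np.array(S["xyz"])-ctr; c0=ctr+0
        v,u=np.nonzero(m); a,dd=ray(S,u.mean(),v.mean()); t=(f+.029-a[2])/dd[2]; b=a+t*dd
        print(n,"ball",m.sum(),"offset from tool",(b-[x,y,0])[:2])
    m=mask(S,"red")&(near<.125)&(near>.07)&(P[...,2]>f)&(P[...,2]<f+.05)
    if m.sum()>5:
        q=np.median(P[m],0); print(n,"tab",q,"azimuth",np.arctan2(q[1]-y,q[0]-x),"z over foot",q[2]-f)
print("azimuth to lantern",np.arctan2(.2305-y,.510-x))
E
python3 chk.py
```

```text
time_s: 9.7
tool_pos: [0.5543, -0.0276, 0.1972]
tcp_rot: [3.14, 0.0, 1.781]
force: [0.2, 1.1, -3.4]
grip_width: 0.0114
time_s: 10.28
tool_pos: [0.5541, -0.0276, 0.2213]
tcp_rot: [3.14, 0.0, 1.781]
force: [0.1, -0.0, -2.2]
grip_width: 0.0112
[ 0.5541 -0.0276  0.2213] [3.1401 0.0001 1.7808] [ 0.115  -0.0496 -2.1685] [ 0.0363 -0.0506 -0.0156] [-0.0817  0.7108  0.142   1.5991 -0.1248  0.8392  0.3198]
side ball 157 offset from tool [-0.0005  0.0048]
side tab [ 0.6408 -0.0106  0.1661] azimuth 0.1937207863028244 z over foot 0.02787064428040914
azimuth to lantern 1.7400418162648064
```

```bash
python3 -m handwheel '0 0 0 0 0 -.008;0 0 0 0 0 -.014;0 0 0 0 0 -.02;0 0 0 0 0 -.025;0 0 0 0 0 -.025;0 0 0 0 0 -.025;0 0 0 0 0 -.025;0 0 0 0 0 -.025'
python3 chk.py
```

```text
time_s: 11.05
tool_pos: [0.5541, -0.0277, 0.2213]
tcp_rot: [3.14, 0.001, 2.047]
force: [-0.3, 0.5, -3.5]
grip_width: 0.0111
[ 0.5541 -0.0277  0.2213] [3.1402 0.0005 2.0469] [-0.3055  0.461  -3.5035] [-0.0667 -0.0429 -0.0315] [-0.0396  0.7065  0.0613  1.5975 -0.0538  0.8377  0.5191]
side ball 152 offset from tool [-0.0004  0.0049]
side tab [0.6353 0.0129 0.1657] azimuth 0.4641395325562459 z over foot 0.027468812408487697
azimuth to lantern 1.7401238381740052
```

Good: tab +0.27 rad, ball unmoved. About −0.80 units remain (yaw 2.047→3.31).

```bash
python3 -m handwheel '0 0 0 0 0 -.025;0 0 0 0 0 -.03;0 0 0 0 0 -.033;0 0 0 0 0 -.033;0 0 0 0 0 -.033;0 0 0 0 0 -.033;0 0 0 0 0 -.033;0 0 0 0 0 -.033'
python3 -m handwheel '0 0 0 0 0 -.033;0 0 0 0 0 -.033;0 0 0 0 0 -.033;0 0 0 0 0 -.033;0 0 0 0 0 -.033;0 0 0 0 0 -.033;0 0 0 0 0 -.03;0 0 0 0 0 -.025'
python3 chk.py; python3 plan.py .5541 -.0277 .2213 3.315
```

```text
time_s: 11.82
tool_pos: [0.5541, -0.0276, 0.2213]
tcp_rot: [3.14, 0.001, 2.443]
force: [-0.5, -0.1, -3.0]
grip_width: 0.0112
time_s: 12.48
tool_pos: [0.5541, -0.0277, 0.2213]
tcp_rot: [3.141, 0.001, 2.84]
force: [-0.1, 0.3, -2.8]
grip_width: 0.0111
[ 0.5541 -0.0277  0.2213] [3.141  0.0014 2.8399] [-0.0535  0.3458 -2.7749] [0.0158 0.0329 0.0049] [ 0.0859  0.7069 -0.1783  1.5932  0.1533  0.8538  1.1178]
side ball 152 offset from tool [-0.0004  0.0043]
top tab [0.5797 0.0568 0.1655] azimuth 1.2770176554788542 z over foot 0.027216682839423356
azimuth to lantern 1.7401068942010862
t 12.5833 pos [ 0.5541 -0.0278  0.2213] rpy [3.1409e+00 1.3000e-03 2.8382e+00] F [-0.3  0.6 -2.5] w 0.0108
total shift [ 0.0002  0.0002 -0.0001] turn [ 2.000e-04  9.000e-04 -3.035e-01] per row of 1 [ 0.0002  0.0002 -0.0001] [ 2.000e-04  9.000e-04 -3.035e-01]
```

```bash
python3 -m handwheel '0 0 0 0 0 -.03;0 0 0 0 0 -.033;0 0 0 0 0 -.033;0 0 0 0 0 -.033;0 0 0 0 0 -.033;0 0 0 0 0 -.033;0 0 0 0 0 -.033;0 0 0 0 0 -.028'
python3 -m handwheel '0 0 0 0 0 -.022;0 0 0 0 0 -.014;0 0 0 0 0 -.008;0 0 0 0 0 -.003;0 0 0 0 0 0;0 0 0 0 0 0;0 0 0 0 0 0;0 0 0 0 0 0'
python3 chk.py; python3 - <<'E'
from meas import *
T,S=cam("top"),cam("side")
im=np.hstack([T["frame"][100:350,140:510],S["frame"][100:350,160:530]])[:,:,::-1]
cv2.imwrite("pics/f.png",im)
k=[ce for c in(T,S) for ce,a,m,q in blobs(c,"red",15) if .36<m[0]<.42 and .18<m[1]<.26]
print(k, tri(T,k[0],S,k[1]) if len(k)==2 else "")
print(read_state()["qd"].round(4))
E
```

```text
time_s: 13.25
tool_pos: [0.5541, -0.0277, 0.2213]
tcp_rot: [3.142, 0.001, -3.042]
force: [0.5, -0.2, -2.9]
grip_width: 0.0109
time_s: 13.92
tool_pos: [0.5542, -0.0276, 0.2213]
tcp_rot: [-3.142, 0.002, -2.97]
force: [-0.4, 0.0, -1.6]
grip_width: 0.011
[ 0.5542 -0.0276  0.2213] [-3.1415  0.0015 -2.9697] [-0.4364  0.009  -1.6387] [-0.0394 -0.0102 -0.043 ] [ 0.159   0.7163 -0.3199  1.5906  0.2717  0.8773  1.4809]
side ball 150 offset from tool [0.0004 0.0042]
side tab [0.5359 0.0692 0.166 ] azimuth 1.7574907328512355 z over foot 0.02764437057348368
top tab [0.5388 0.0597 0.1657] azimuth 1.7452818997472979 z over foot 0.027339954353030327
azimuth to lantern 1.7402660681049764
[array([187.16      , 298.93333333]), array([206.85416667, 172.04166667])] (array([0.38972128, 0.22764379, 0.12694805]), np.float64(0.0015986580900791358))
[ 0.0009 -0.0013 -0.0025 -0.0005  0.0004  0.001   0.0005]
```

View pics/f.png

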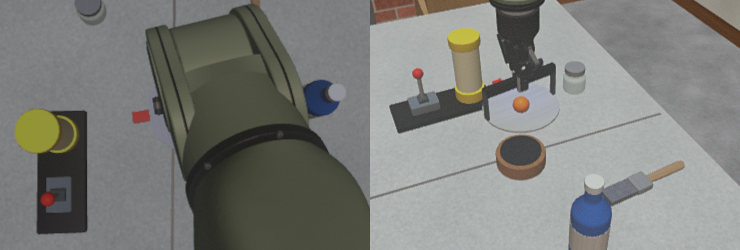

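The final view shows the tab at (141,116) in the left half, pointing at the lantern. In the right half the dish is level above its stand, the ball is mid-dish at (521,104), the lever is upright, and the bottle cap is where it started. I'm handing in.

```bash
python3 -c "
from workcell import finish_job; print(finish_job())"
```

```text
the job is handed in; nothing more can be done
None
```

The lever is at half brightness and released. The dish is held about 10 cm above its stand with its red tab pointing at the lantern. I handed the job in at about 14 s of the 54 s allowed, and the hand-in gives no verdict.

- **Lever:** I pinched the knob, moved it about 37 mm to upright and let go. In the last check the knob was at x = 0.390, above the hinge at 0.390, so the lever is at about 0.70 rad.
- **Dish:** I gripped the black handle with 60 N, lifted it 99 mm and turned it about 88°. The tab points along 1.745 rad (top camera) or 1.757 rad (side camera), against 1.740 rad to the lantern. Judged by the tool, the tilt is about 0.002 rad. The joints were still.
- **Ball:** It measured about 4 mm from the tool axis, seen from the side camera only because the arm hid it from the top. That offset stayed the same through the turn.
- **Bystanders:** The bottle, brush and jar looked unmoved in the last picture. I compared only the bottle cap's position with the start.

**Disagreements:** The camera put the knob at z = 0.127 against the expected 0.122, and the two tab angles differ by 0.012 rad. Both are well within tolerance. No check failed.

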